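Bolt-circle mould on its stand

TASK

Get the optic mould ready for the next gather: lift the aluminium mould from the bench, lower it gently (do not drop it) over the stand's centre spigot with its flange holes turned into line with the three studs, so that the flange sits fully home and flat on the stand. Then swing the stand's clamp lever shut, so that its short blade lies over the flange and the handle points straight away from the mould, and let go; leave the other things on the bench where they are.

Things in the scene. Friction and masses are not known exactly. Their poses are not given: they have to be found in the camera images.
- mould_center (a point): Optic mould, loose cast aluminium, about 0.6 kg, 72 mm tall, upright on the bench at any yaw. Point: on its axis, 36 mm above its underside; z up. Above its flange it is a hexagonal tube, 54 mm across flats, open at the top, with flats facing 0, 60, 120, 180, 240, 300 degrees from its x axis: two opposite flats, in the upper half, are a good grasp.
- mould: The same mould; origin on its axis at the underside, same axes. Its foot is a round flange, 120 mm across, 8 mm thick, with a 28 mm centre bore and three 12.5 mm through holes on a circle of 46 mm radius, at 0, 120 and 240 degrees counter-clockwise (from above) from the mould's x axis; each hole lies in front of the middle of a flat.
- stand: Mould stand, fixed, dark steel: round pedestal 120 mm across (foot 150 mm), flat top 36 mm above the bench. Origin on the hub axis at bench level, z up. On top: a centre spigot, 25 mm in diameter, 28 mm high (last 8 mm tapered to 14 mm). The clamp's block is on its +x side. Mould seated: underside on the flat top, centre point 72 mm above the bench.
- studs (a point): Centre of the stud circle, on the hub axis at the stand's flat top, axes as the stand. Three studs, 8 mm in diameter, 14 mm high, tips pointed, at 46 mm radius, 60, 180 and 300 degrees from x. So the mould fits at mould yaw = stand yaw + 60, 180 or 300 degrees; otherwise it rests on the stud tips, 14 mm too high, and can be turned round the spigot.
- clamp_pivot (a point): The vertical hinge axis of the clamp lever: 90 mm from the hub axis along the stand's +x; the point is 49 mm above the bench and fixed to the stand.
- clamp_grip (a point): Upright black round post, 16 mm in diameter, at the end of the clamp lever's handle, 55 mm from the hinge axis. Point: on the post's axis, 77 mm above the bench; the post runs from 54 mm (top of the flat lever) to 94 mm above the bench. It moves with the lever.
- clamp (a joint): Clamp lever's swing, rad. 0: shut, at a stop: handle post along the stand's +x from the hinge, the 50 mm blade opposite it over the flange (2 mm above a seated one). Grows to 1.75 as the handle swings counter-clockwise from above, to the stand's +y. Starts at 1.1 to 1.6, clear of the flange; light friction (2 to 3 N at the post), stays where left; an unseated flange blocks it.
- spanner: Bystander: open-ended steel spanner, about 170 mm long, lying flat between the stand and the mould, along x. Origin under its middle.
- paperweight: Bystander: green glass paperweight, 68 mm across, 60 mm tall, beyond the work. Origin under its centre.
- block: Bystander: round wooden shaping block like a small thick bowl, 90 mm across, 70 mm tall, at the left. Origin under its centre.
- tumbler: Bystander: amber glass tumbler, 76 mm across, 100 mm tall, at the right. Origin under its centre.

How it is judged (in metres and radians):
On the way, in this order (a step that is already met when the one before it is completed fails the run):
1. the mould sits fully home on the stand, studs through its holes (z of mould_center in the frame of stand between 0.069 and 0.0745 m and horizontal distance between mould_center and stand below 0.004 m and angle between mould_center's own z axis and vertical below 0.04 rad), for 0.2 s.
2. the clamp lever is swung shut over the seated flange (all of step 1 and value of joint clamp below 0.15 rad), for 0.2 s.
At the end, for the whole second after the job is handed in: The mould is upright (within 0.04 rad) and at rest on the stand, its axis within 4 mm of the hub axis and its underside within 2.5 mm of the stand's flat top (so the studs are through the holes), and the clamp lever is shut to within 0.15 rad of its stop (all of step 2 and linear speed of mould below 0.02 m/s); the robot touches nothing.
It fails at once if the mould is dropped on the stand from more than about 25 mm (over 0.7 m/s while close above the hub) (horizontal distance between mould_center and stand below 0.02 m and z of mould_center in the frame of stand below 0.13 m and linear speed of mould above 0.7 m/s).
It fails at once if a bystander (spanner, paperweight, wooden block, tumbler) is moved by more than 30 mm (distance of any of spanner, paperweight, block, tumbler from where it was at the start of the episode above 0.03 m).
It also fails if it takes over 58 s, if anything falls off the work surface, if the arm or the gripper's body presses on something with over 40 N, if the wrist force passes 120 N, or if a joint passes its speed limit or range.

ROBOT

A 6-joint arm with a two-finger parallel gripper is mounted at the origin on the work surface. World frame = base frame: x ahead of the robot, y to its left, z up, the work surface at z = 0. Lengths are in mm, angles in rad, forces in N, time in s.
With the tool pointing down it reaches from about 325 to 850 mm from the base axis. Payload 15.5 kg.
Tool frame: the origin (TCP) lies at the very end of the fingers, on their centre line; the grasp point (between the pads) lies 19 mm behind it; z points along the fingers, y is the direction in which the jaws open and shut (so a half turn about z gives the same grasp; the last joint's range is limited). The gripper opens to 91 mm and grips with 3 to 60 N. Pads are 32 mm wide; open, the fingers measure 118 mm over their backs; the gripper's body (76 mm by 178 mm) begins 60 mm behind the grasp point.
Start: joints at [-1.317, 0.494, 1.345, -0, 1.302, -0.096], TCP at [214.195, -587.152, 213.915] pointing down, gripper open.
Joint ranges: [-2.91, 2.91], [-0.82, 2.16], [0.22, 2.67], [-1.22, 4.37], [0.12, 2.79], [-3.08, 3.08]. Speed limits (rad/s): [1.89, 1.89, 2.57, 3.01, 3.01, 3.01].

INTERFACE

Orientations are given as a rotation vector (axis times angle).
In Python, from bench import bot gives the robot as it stands.
- The arm moves only by the tool move_arm, never from a script. Its argument "moves" is a list of rows, each an object with "fingers": the finger opening in m, from 0 to 0.0912; "offset": the shift along the tool's x, y, z in m, a list of three; "turn": the turn about the tool's z in degrees. In form: [{"fingers": fingers, "offset": [dx, dy, dz], "turn": turn}, ...]. A call has 1 to 8 rows; each row is the pose to reach, as a shift and turn from the pose commanded when the call began, along the tool's axes at that moment; what a row does not reach only later rows make up. A row lasts 1/12 s, in which the tool goes at most 41.7 mm and 7.16 degrees, less where a joint would pass 70% of its speed; a pose out of reach is approached as far as the arm can. A call with a gripper value outside its range is refused whole. The fingers move at their own pace and stop on an object; "grip_force" is the grip in N (left out, the last holds). Time passes only in rows, so rows that repeat a pose let the fingers close. It gives the time, the measured TCP pose, the force and the opening at its end, in the units of the state.
- bot.sense(): the state, without advancing time (a new reading comes with each control period).
- bot.read_camera(name): name is "scene" or "top" or "wrist"; returns a dict with "pixels" (480x640x3 uint8, blue, green, red), "mtx" (3x3 intrinsics, pixels), "R" (3x3) and "t" (3): a world point X has camera coordinates R X + t; the wrist camera has in their place "mount" (4x4, takes a point from camera to tool coordinates, whose origin is the TCP and whose axes are the flange's). Camera axes: x right, y down, z forward; pixel columns grow to the right and rows downward; lengths in mm; the calibration is good to about 2 mm. A picture is of the moment at which its call begins: read the wrist's pose just before it. There is no depth.
- bot.sign_off(): hands the job in, once; it reports no verdict.
The state is a dict: "time": time; "q": joint angles; "joint_velocities": joint speeds; "effort": joint torques, N m; "position": TCP position; "tcp_rot": TCP orientation; "contact_force": force on the tool from outside, world axes, zero at the start; "ft_torque": the same for the moment, N m; "grip_width": finger opening in mm.
Only numpy, scipy, OpenCV 4.12 (cv2) and the standard library are available. Lean on these libraries where they do the work, as an engineer would, in place of code of your own. Each camera call takes 0.05 s, during which the arm holds its last target.

## Working session

There is one attempt and no reset: what is moved stays moved. The work goes in short steps, Python scripts to look and compute and a tool call to move; the robot and the scene stay as the last step left them, time stands still between calls to the robot, and variables do not carry over. Pictures are saved under pics/ and viewed, and the job is handed in when it is done.

Besides the shell and the picture viewer there is one more tool, called after ">>>" as name(argument=value, ...) on one line, values as JSON. move_arm: Moves the arm, as the interface text tells. Its arguments: {"type":"object","properties":{"moves":{"type":"array","items":{"type":"object","properties":{"fingers":{"type":"number"},"offset":{"type":"array","items":{"type":"number"}},"turn":{"type":"number"}}}},"grip_force":{"type":"number"}},"required":["moves"]}

```bash
ls; mkdir -p pics
python3 - <<'E'
from bench import bot
import cv2
s=bot.sense();print(s)
for n in("scene","top","wrist"):
    c=bot.read_camera(n);cv2.imwrite(f"pics/{n}0.png",c["pixels"])
    print(n,{k:(v.tolist() if hasattr(v,'tolist') else v) for k,v in c.items() if k!="pixels"})
E
```

```text
pics
{'time': 0.0, 'q': array([-1.31647898e+00,  4.94205180e-01,  1.34612346e+00,  9.32567723e-06,
        1.30251343e+00, -9.54949945e-02]), 'joint_velocities': array([-0.00222145, -0.00062375, -0.00140224, -0.00010566,  0.00019833,
       -0.00189437]), 'effort': array([ 3.46099478e-03, -8.78811479e+01, -3.81846535e+01,  7.09167891e-02,
        5.33344096e-02, -1.56702995e-04]), 'position': array([ 214.11334191, -586.77347257,  213.32719312]), 'tcp_rot': array([-3.09243445e+00, -5.46465887e-01,  1.41554161e-04]), 'contact_force': array([ 0.0484164 , -0.31579485,  0.03598936]), 'ft_torque': array([ 0.03430553,  0.0361273 , -0.03670295]), 'grip_width': 91.3055228731705}
scene {'mtx': [[595.7051973362863, 0.0, 311.70586044346186], [0.0, 595.7051973362863, 245.48912036840352], [0.0, 0.0, 1.0]], 'R': [[-0.5292329511192119, 0.8484159222901826, -0.010144271987126533], [0.6957774897195104, 0.42711409616555307, -0.5774662186278083], [-0.4855987729074971, -0.3126723071542816, -0.8163515542274369]], 't': [307.7731869952176, -378.70581084672716, 1679.436625225245]}
top {'mtx': [[595.6313103338393, 0.0, 327.39016563892994], [0.0, 595.6313103338393, 238.96167637048308], [0.0, 0.0, 1.0]], 'R': [[0.011823683911378292, -0.9998756366082683, -0.010436082405491404], [-0.9888216564992081, -0.010140326353002735, -0.1487578751515927], [0.14863354983625346, 0.012078290386680934, -0.9888185792977441]], 't': [3.699140184603233, 625.1102572431555, 1533.1625580862565]}
wrist {'mtx': [[394.1173053156618, 0.0, 314.77890047802384], [0.0, 394.1173053156618, 240.47610056577545], [0.0, 0.0, 1.0]], 'mount': [[-0.00016670822361063752, -0.954571833706258, -0.2979808492219558, 84.47624382681133], [0.9999997673472568, 3.7963977074521845e-05, -0.0006810757421703067, 0.6941271589357978], [0.0006614482582247475, -0.2979808934368213, 0.9545716052935964, -170.47489466419216], [0.0, 0.0, 0.0, 1.0]]}
```

View pics/scene0.png

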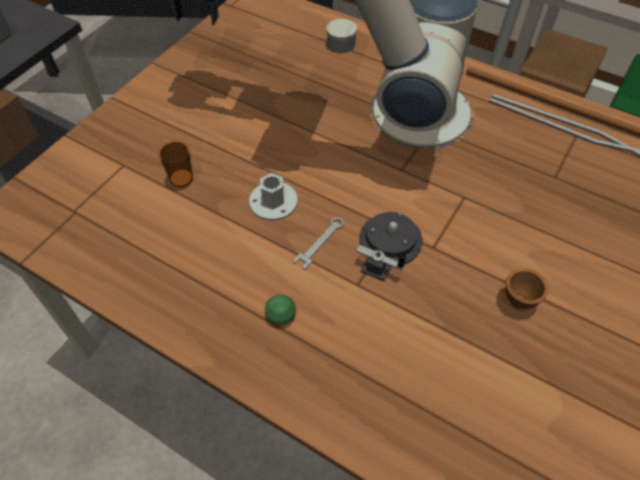

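View pics/top0.png

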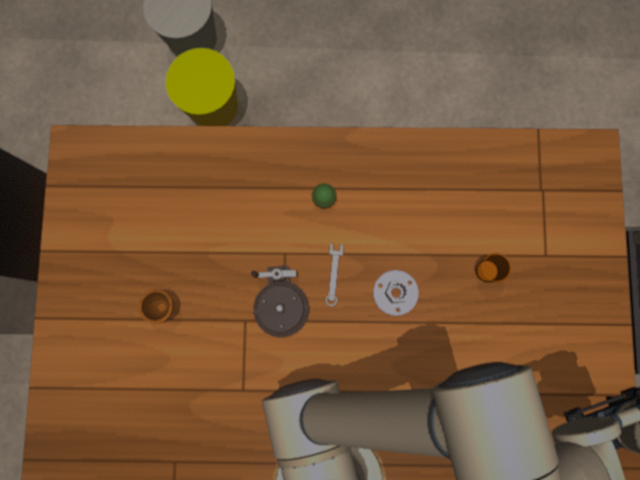

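View pics/wrist0.png

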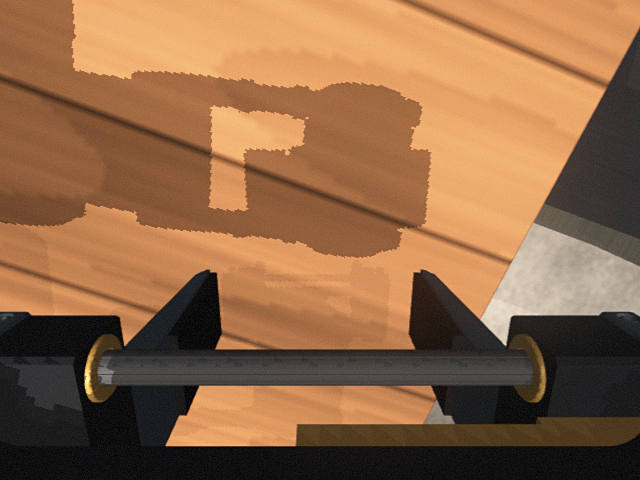

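The top view shows the mould at (397,293), the stand at (280,308) with its clamp block above it at (277,273), and the post at (254,274). The spanner lies between them. Next I'll zoom in.

```bash
cat > h.py <<'E'
import numpy as np,cv2
from scipy.spatial.transform import Rotation as Ro
def ray(c,uv,z,pose=None):
    uv=np.atleast_2d(np.array(uv,float));K=c["mtx"]
    d=np.c_[(uv[:,0]-K[0,2])/K[0,0],(uv[:,1]-K[1,2])/K[1,1],np.ones(len(uv))]
    if "R" in c: R=np.array(c["R"]);o=-R.T@np.array(c["t"]);d=d@R
    else:
        p,r=pose;T=np.eye(4);T[:3,:3]=Ro.from_rotvec(r).as_matrix();T[:3,3]=p
        M=T@np.array(c["mount"]);o=M[:3,3];d=d@M[:3,:3].T
    s=(z-o[2])/d[:,2];return o+d*s[:,None]
def proj(c,X,pose=None):
    X=np.atleast_2d(np.array(X,float))
    if "R" in c: P=X@np.array(c["R"]).T+c["t"]
    else:
        p,r=pose;T=np.eye(4);T[:3,:3]=Ro.from_rotvec(r).as_matrix();T[:3,3]=p
        M=np.linalg.inv(T@np.array(c["mount"]));P=X@M[:3,:3].T+M[:3,3]
    K=np.array(c["mtx"]);q=P@K.T;return q[:,:2]/q[:,2:]
def crop(im,x0,y0,x1,y1,name,w=800):
    a=im[y0:y1,x0:x1];f=min(800/(x1-x0),600/(y1-y0));cv2.imwrite(f"pics/{name}.png",cv2.resize(a,None,fx=f,fy=f,interpolation=cv2.INTER_CUBIC));print(name,"scale",f)
E
python3 - <<'E'
from h import *;from bench import bot
c=bot.read_camera("top");im=c["pixels"]
crop(im,240,250,440,350,"topcrop")
print("mould",ray(c,[397,293],8),"hub",ray(c,[280,308],36),"hinge",ray(c,[277,273],54),"post",ray(c,[254,274],94))
print(ray(c,[[335,275],[324,196],[157,306],[491,268]],20))
E
```

```text
topcrop scale 4.0
mould [[ 486.410698   -177.10647547    8.        ]] hub [[441.96615039 133.07075456  36.        ]] hinge [[532.41063543 141.4751435   54.        ]] post [[525.55504408 196.32822107  94.        ]]
[[ 531.84569186  -10.56598614   20.        ]
 [ 747.46119463   21.57843576   20.        ]
 [ 444.02372074  462.20347171   20.        ]
 [ 555.11782304 -426.94807292   20.        ]]
```

View pics/topcrop.png

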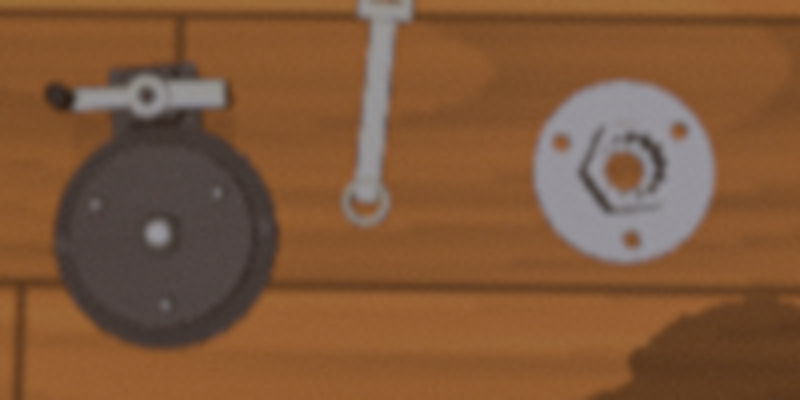

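Run:
```python
from h import *;from bench import bot
c=bot.read_camera("top")
f=lambda p:np.array([[240+(x+.5)/4-.5,250+(y+.5)/4-.5] for x,y in p])
H=ray(c,f([(562,142),(680,131),(631,239)]),6)[:,:2];ce=H.mean(0);d=H-ce
print("mould c",ce,np.hypot(*d.T),np.degrees(np.arctan2(d[:,1],d[:,0]))%120)
S=ray(c,f([(95,204),(217,192),(165,306)]),49)[:,:2];ce=S.mean(0);d=S-ce
print("stand c",ce,np.hypot(*d.T),np.degrees(np.arctan2(d[:,1],d[:,0]))%120)
s=ray(c,f([(157,233)]),64);print("spigot",s)
h=ray(c,f([(146,95)]),54);p=ray(c,f([(58,97)]),94);print(h,p)
s=bot.sense();x=Ro.from_rotvec(s["tcp_rot"]).as_matrix();print(x.round(4),s['time'])
```

```text
mould c [ 488.48568128 -173.86030922] [45.71041431 46.1765179  45.77717361] [65.91043722 65.66855097 65.28364571]
stand c [441.30079468 133.53145951] [46.28977002 46.35533651 46.72286731] [65.93622139 66.50874283 66.15305232]
spigot [[441.33193055 133.46429671  64.        ]]
[[531.40087794 143.74551054  54.        ]] [[525.87833945 196.01831914  94.        ]]
[[ 9.394e-01  3.427e-01 -1.000e-04]
 [ 3.427e-01 -9.394e-01  6.000e-04]
 [ 1.000e-04 -6.000e-04 -1.000e+00]] 0.25
```

Mould yaw is about 65.6° and the studs are at about 66.2° (mod 120), so they are almost aligned already. I'll move over the mould for a wrist view.

```bash
cat > off.py <<'E'
import sys
from h import *;from bench import bot
# off.py x y z yaw : offset in tool axes, turn
s=bot.sense();R=Ro.from_rotvec(s["tcp_rot"]).as_matrix()
x,y,z,th=map(float,sys.argv[1:])
cur=np.degrees(np.arctan2(R[1,0],R[0,0]))
print("t",s["time"],"pos",s["position"].round(1),"yaw",cur.round(2),"F",s["contact_force"].round(1),"w",s["grip_width"].round(1))
print("offset",(R.T@(np.array([x,y,z])-s["position"])/1000).round(4),"turn",round(cur-th,2))
E
python3 off.py 488.5 -174 180 35.6
```

```text
Traceback (most recent call last):
  File "off.py", line 7, in <module>
    print("t",s["time"],"pos",s["position"].round(1),"yaw",cur.round(2),"F",s["contact_force"].round(1),"w",s["grip_width"].round(1))
                                                                                                            ^^^^^^^^^^^^^^^^^^^^^
AttributeError: 'float' object has no attribute 'round'
```

```bash
sed -i 's/s\["grip_width"\].round(1)/round(s["grip_width"],1)/' off.py; python3 off.py 488.5 -174 180 35.6
```

```text
t 0.25 pos [ 214.2 -587.   213.6] yaw 20.04 F [ 1.4  0.4 -0.8] w 91.0
offset [ 0.3993 -0.2939  0.0338] turn -15.56
```

>>> move_arm(moves=[{"fingers": 0.091,"offset": [0.399,-0.294,0.034],"turn": -15.6},{"fingers": 0.091,"offset": [0.399,-0.294,0.034],"turn": -15.6},{"fingers": 0.091,"offset": [0.399,-0.294,0.034],"turn": -15.6},{"fingers": 0.091,"offset": [0.399,-0.294,0.034],"turn": -15.6},{"fingers": 0.091,"offset": [0.399,-0.294,0.034],"turn": -15.6},{"fingers": 0.091,"offset": [0.399,-0.294,0.034],"turn": -15.6},{"fingers": 0.091,"offset": [0.399,-0.294,0.034],"turn": -15.6},{"fingers": 0.091,"offset": [0.399,-0.294,0.034],"turn": -15.6}])

```text
time: 0.92
position: [398.8, -308.3, 191.1]
tcp_rot: [2.991, 0.961, 0.0]
contact_force: [1.4, -0.6, -0.4]
grip_width: 91.2
```

```bash
python3 off.py 488.5 -174 180 35.6
```

```text
t 0.9167 pos [ 398.8 -308.3  191.1] yaw 35.62 F [ 1.4 -0.6 -0.4] w 91.2
offset [ 0.1512 -0.0569  0.0111] turn 0.02
```

>>> move_arm(moves=[{"fingers": 0.091,"offset": [0.151,-0.057,0.011],"turn": 0},{"fingers": 0.091,"offset": [0.151,-0.057,0.011],"turn": 0},{"fingers": 0.091,"offset": [0.151,-0.057,0.011],"turn": 0},{"fingers": 0.091,"offset": [0.151,-0.057,0.011],"turn": 0},{"fingers": 0.091,"offset": [0.151,-0.057,0.011],"turn": 0},{"fingers": 0.091,"offset": [0.151,-0.057,0.011],"turn": 0},{"fingers": 0.091,"offset": [0.151,-0.057,0.011],"turn": 0}])

```text
time: 1.5
position: [487.5, -175.8, 180.0]
tcp_rot: [2.99, 0.963, -0.001]
contact_force: [-0.3, -0.2, -0.3]
grip_width: 90.8
```

```bash
python3 off.py 488.5 -174 180 35.6
python3 - <<'E'
from h import *;from bench import bot
s=bot.sense();c=bot.read_camera("wrist");cv2.imwrite("pics/w1.png",c["pixels"]);np.save("w1pose.npy",np.r_[s["position"],s["tcp_rot"]])
E
```

```text
t 1.5 pos [ 487.5 -175.8  180. ] yaw 35.69 F [-0.3 -0.2 -0.3] w 90.8
offset [ 0.0019 -0.0009  0.    ] turn 0.09
```

View pics/w1.png

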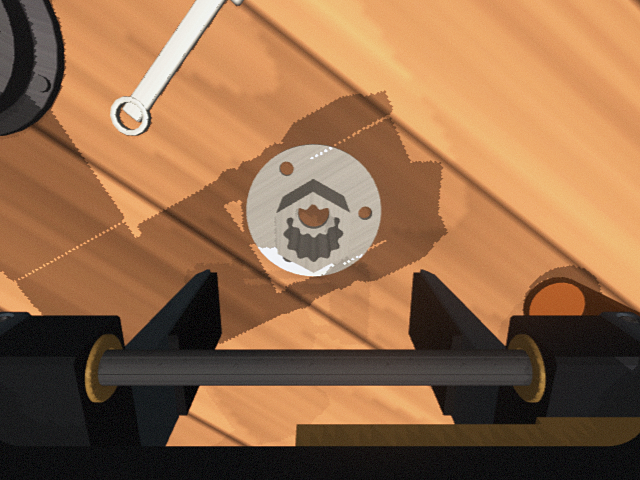

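Mould flange is at (314,210) with holes at (287,169), (365,213) and (~286,257), and two flats face the fingers. Measuring.

Run:
```python
from h import *;from bench import bot
im=cv2.imread("pics/w1.png");v=np.load("w1pose.npy");pose=(v[:3],v[3:])
s=bot.sense();c=bot.read_camera("wrist")
crop(im,224,130,404,290,"w1c")
hsv=cv2.cvtColor(im,cv2.COLOR_BGR2HSV)
m=((hsv[...,1]>95)).astype(np.uint8);cv2.imwrite("pics/w1m.png",cv2.resize(m[130:290,224:404]*255,None,fx=4,fy=4,interpolation=0)[:600])
n,l,st,ce=cv2.connectedComponentsWithStats(m[130:290,224:404])
for i in range(1,n):
    if 20<st[i,4]<3000:
        uv=ce[i]+[224,130];print(uv.round(1),st[i,4],ray(c,uv,8,pose).round(1),ray(c,uv,4,pose).round(1))
```

```text
w1c scale 3.75
[286.2 167.9] 137 [[ 508.1 -131.1    8. ]] [[ 507.6 -131.1    4. ]]
[313.3 215.6] 460 [[ 487.4 -174.6    8. ]] [[ 486.6 -175.2    4. ]]
[364.4 211.9] 112 [[ 516.7 -209.6    8. ]] [[ 516.2 -210.6    4. ]]
```

View pics/w1c.png

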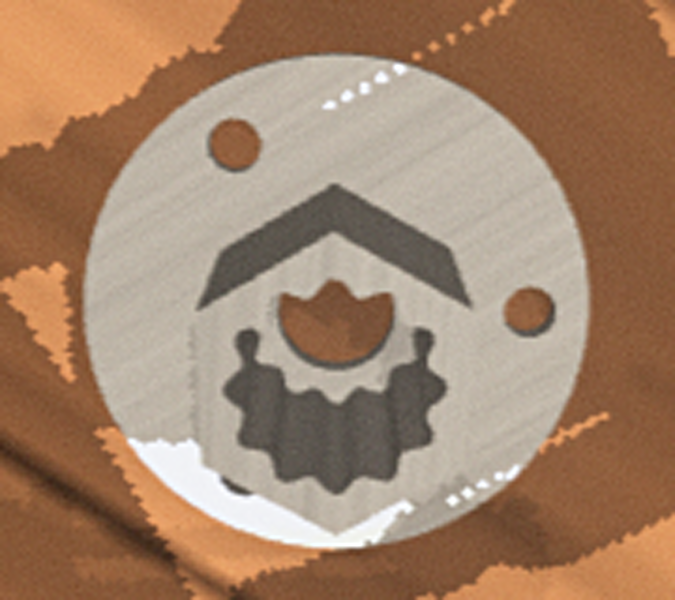

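```bash
python3 off.py 441.3 133.5 221 36
```

```text
t 1.6 pos [ 487.1 -176.7  180.2] yaw 35.58 F [ 0.8 -0.4 -0. ] w 90.9
offset [ 0.1432 -0.2789 -0.0409] turn -0.42
```

>>> move_arm(moves=[{"fingers": 0.091,"offset": [0.143,-0.279,-0.041],"turn": -0.4},{"fingers": 0.091,"offset": [0.143,-0.279,-0.041],"turn": -0.4},{"fingers": 0.091,"offset": [0.143,-0.279,-0.041],"turn": -0.4},{"fingers": 0.091,"offset": [0.143,-0.279,-0.041],"turn": -0.4},{"fingers": 0.091,"offset": [0.143,-0.279,-0.041],"turn": -0.4},{"fingers": 0.091,"offset": [0.143,-0.279,-0.041],"turn": -0.4},{"fingers": 0.091,"offset": [0.143,-0.279,-0.041],"turn": -0.4},{"fingers": 0.091,"offset": [0.143,-0.279,-0.041],"turn": -0.4}])

```text
time: 2.27
position: [440.6, 136.4, 221.9]
tcp_rot: [-2.987, -0.971, -0.002]
contact_force: [0.4, -0.1, -0.1]
grip_width: 91.0
```

>>> move_arm(moves=[{"fingers": 0.091,"offset": [0,0,0],"turn": 0},{"fingers": 0.091,"offset": [0,0,0],"turn": 0},{"fingers": 0.091,"offset": [0,0,0],"turn": 0}])

```text
time: 2.52
position: [441.4, 133.2, 221.1]
tcp_rot: [2.988, 0.97, -0.0]
contact_force: [-0.1, -0.8, -0.8]
grip_width: 91.0
```

```bash
python3 off.py 441.3 133.5 221 36
python3 - <<'E'
from h import *;from bench import bot
s=bot.sense();c=bot.read_camera("wrist");cv2.imwrite("pics/w2.png",c["pixels"]);np.save("w2pose.npy",np.r_[s["position"],s["tcp_rot"]])
E
```

```text
t 2.5167 pos [441.4 133.2 221.1] yaw 35.99 F [-0.1 -0.8 -0.8] w 91.0
offset [ 0.0001 -0.0003  0.0001] turn -0.01
```

View pics/w2.png

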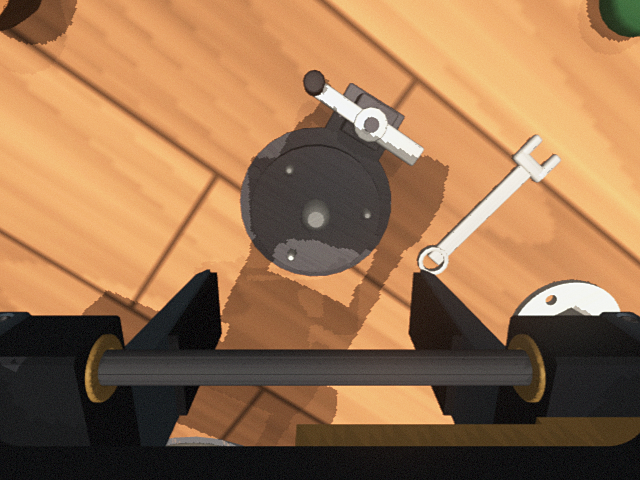

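Stand studs are at (290,170), (367,214) and (291,257), spigot tip at about (316,218), post at (314,82) and hinge at (371,124).

Run:
```python
from h import *
im=cv2.imread("pics/w2.png");crop(im,230,60,430,280,"w2c")
crop(im,270,150,390,270,"w2d")
```

```text
w2c scale 2.727272727272727
w2d scale 5.0
```

View pics/w2d.png

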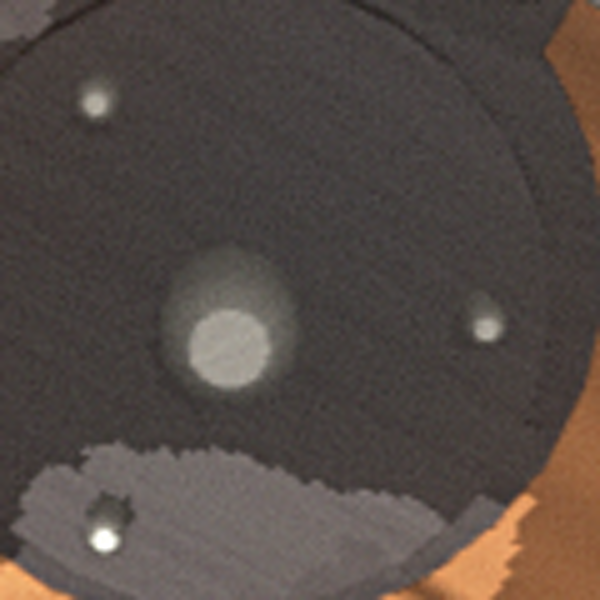

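```bash
python3 - <<'E'
from h import *;from bench import bot
c=bot.read_camera("wrist");v=np.load("w2pose.npy");pose=(v[:3],v[3:])
f=lambda p:np.array([[270+(x+.5)/5-.5,150+(y+.5)/5-.5] for x,y in p])
S=ray(c,f([(95,103),(487,327),(104,540)]),50,pose)[:,:2];ce=S.mean(0);d=S-ce
print("studs",S.round(1),ce,np.hypot(*d.T),np.degrees(np.arctan2(d[:,1],d[:,0]))%120)
print("spigot",ray(c,f([(230,348)]),64,pose))
print("post",ray(c,[314.5,81],94,pose),"hinge",ray(c,[371,124],58,pose))
# mould: 3 holes in w1 (third partial: approx)
v=np.load("w1pose.npy");pose=(v[:3],v[3:])
print(proj(c,[[489.5,-172.9,72]],pose), proj(c,[[489.5-46*np.cos(np.radians(6.25)),-172.9-46*np.sin(np.radians(6.25)),8]],pose))
L=ray(c,[[224+85/3.75,130+300/3.75],[224+590/3.75,130+300/3.75],[224+337/3.75,130+54/3.75],[224+337/3.75,130+549/3.75]],8,pose)[:,:2]
print(L,L[2:].mean(0),np.linalg.norm(L[3]-L[2]))
# tube top corners front/back
print(ray(c,[[224+335/3.75,130+533/3.75]],8,pose))
E
python3 off.py 489.5 -173 120 36
```

```text
studs [[461.6 175.3]
 [470.1  96.2]
 [397.  128.3]] [442.89946211 133.26519229] [45.96954261 45.9612761  46.13856527] [66.02620886 66.27559372 66.1597803 ]
spigot [[442.96887292 133.05982328  64.        ]]
post [[529.51883638 196.97625399  94.        ]] hinge [[532.54958079 142.57755354  58.        ]]
[[312.66208537 232.71918419]] [[288.61692384 255.08023954]]
[[ 457.00682755 -123.52266058]
 [ 526.84701852 -220.74992676]
 [ 538.00123161 -138.96971595]
 [ 440.13555035 -209.13422045]] [ 489.06839098 -174.0519682 ] 120.4190568827911
[[ 443.33665857 -206.22637296    8.        ]]
t 2.6167 pos [441.5 132.9 221. ] yaw 35.93 F [-1.   0.2  1.2] w 90.9
offset [-0.1406  0.2759  0.1011] turn -0.07
```

Wrist and top views agree within about 1.6 mm: hub at (442.5,133.3), mould at (489.3,-173.3), yaw about 66.1. Going to the grasp.

>>> move_arm(moves=[{"fingers": 0.091,"offset": [-0.1405,0.276,0.091],"turn": 0},{"fingers": 0.091,"offset": [-0.1405,0.276,0.091],"turn": 0},{"fingers": 0.091,"offset": [-0.1405,0.276,0.091],"turn": 0},{"fingers": 0.091,"offset": [-0.1405,0.276,0.091],"turn": 0},{"fingers": 0.091,"offset": [-0.1405,0.276,0.091],"turn": 0},{"fingers": 0.091,"offset": [-0.1405,0.276,0.091],"turn": 0},{"fingers": 0.091,"offset": [-0.1405,0.276,0.091],"turn": 0},{"fingers": 0.091,"offset": [-0.1405,0.276,0.091],"turn": 0}])

```text
time: 3.28
position: [489.5, -176.0, 129.1]
tcp_rot: [2.989, 0.967, -0.0]
contact_force: [0.0, 0.1, 0.9]
grip_width: 91.3
```

>>> move_arm(moves=[{"fingers": 0.091,"offset": [0,0,0],"turn": 0},{"fingers": 0.091,"offset": [0,0,0],"turn": 0},{"fingers": 0.091,"offset": [0,0,0],"turn": 0},{"fingers": 0.091,"offset": [0,0,0],"turn": 0}])

```text
time: 3.62
position: [489.6, -171.1, 130.3]
tcp_rot: [-2.987, -0.972, 0.0]
contact_force: [0.3, 0.3, -0.4]
grip_width: 91.0
```

```bash
python3 off.py 489.3 -173.3 42 36.1
python3 - <<'E'
from h import *;from bench import bot
s=bot.sense();c=bot.read_camera("wrist");cv2.imwrite("pics/w3.png",c["pixels"])
E
```

```text
t 3.6167 pos [ 489.6 -171.1  130.3] yaw 36.04 F [ 0.3  0.3 -0.4] w 91.0
offset [-0.0016  0.0016  0.0883] turn -0.06
```

View pics/w3.png

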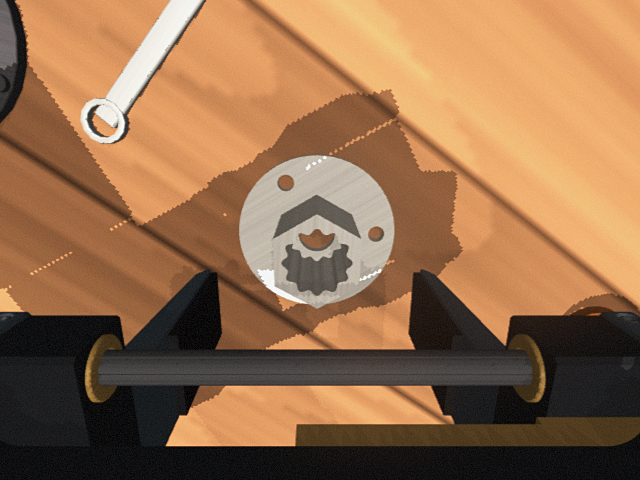

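The mould is centred between the fingers, flats facing them; flange centre is at (317,229).

```bash
python3 off.py 489.3 -173.3 42 36.1
```

```text
t 3.6667 pos [ 489.8 -170.9  130.4] yaw 36.08 F [0.1 0.2 0.3] w 91.0
offset [-0.0018  0.0016  0.0884] turn -0.02
```

>>> move_arm(moves=[{"fingers": 0.091,"offset": [-0.002,0.0015,0.03],"turn": 0},{"fingers": 0.091,"offset": [-0.002,0.0015,0.055],"turn": 0},{"fingers": 0.091,"offset": [-0.002,0.0015,0.075],"turn": 0},{"fingers": 0.091,"offset": [-0.002,0.0015,0.088],"turn": 0},{"fingers": 0.091,"offset": [-0.002,0.0015,0.088],"turn": 0},{"fingers": 0.091,"offset": [-0.002,0.0015,0.088],"turn": 0},{"fingers": 0.091,"offset": [-0.002,0.0015,0.088],"turn": 0}])

```text
time: 4.25
position: [489.8, -173.7, 43.1]
tcp_rot: [2.986, 0.973, 0.001]
contact_force: [-0.1, -0.6, 1.4]
grip_width: 91.1
```

>>> move_arm(moves=[{"fingers": 0.06,"offset": [0,0,0],"turn": 0},{"fingers": 0.045,"offset": [0,0,0],"turn": 0},{"fingers": 0.045,"offset": [0,0,0],"turn": 0},{"fingers": 0.045,"offset": [0,0,0],"turn": 0},{"fingers": 0.045,"offset": [0,0,0],"turn": 0},{"fingers": 0.045,"offset": [0,0,0],"turn": 0},{"fingers": 0.045,"offset": [0,0,0],"turn": 0},{"fingers": 0.045,"offset": [0,0,0],"turn": 0}], grip_force=30)

```text
time: 4.92
position: [489.2, -173.8, 42.2]
tcp_rot: [-2.987, -0.972, 0.0]
contact_force: [-1.3, 1.7, 5.0]
grip_width: 53.6
```

```bash
python3 off.py 489.3 -173.3 42 36.1
```

```text
t 4.9167 pos [ 489.2 -173.8   42.2] yaw 36.04 F [-1.3  1.7  5. ] w 53.6
offset [ 0.0004 -0.0004  0.0002] turn -0.06
```

Gripped at 53.6 mm. Lifting, then measuring the mould in hand.

>>> move_arm(moves=[{"fingers": 0.045,"offset": [0,0,-0.01],"turn": 0},{"fingers": 0.045,"offset": [0,0,-0.03],"turn": 0},{"fingers": 0.045,"offset": [0,0,-0.06],"turn": 0},{"fingers": 0.045,"offset": [0,0,-0.09],"turn": 0},{"fingers": 0.045,"offset": [0,0,-0.11],"turn": 0},{"fingers": 0.045,"offset": [0,0,-0.11],"turn": 0},{"fingers": 0.045,"offset": [0,0,-0.11],"turn": 0},{"fingers": 0.045,"offset": [0,0,-0.11],"turn": 0}])

```text
time: 5.58
position: [488.5, -173.6, 151.2]
tcp_rot: [-2.986, -0.971, 0.002]
contact_force: [0.0, 1.2, -7.8]
grip_width: 53.6
```

```bash
python3 off.py 442.5 133.3 152 36.1
python3 - <<'E'
from h import *;from bench import bot
s=bot.sense();c=bot.read_camera("wrist");cv2.imwrite("pics/w4.png",c["pixels"]);np.save("w4pose.npy",np.r_[s["position"],s["tcp_rot"]])
crop(c["pixels"],180,130,460,340,"w4c")
E
```

```text
t 5.5833 pos [ 488.5 -173.6  151.2] yaw 36.04 F [ 0.   1.2 -7.8] w 53.6
offset [ 0.1433 -0.2752 -0.0006] turn -0.06
w4c scale 2.857142857142857
```

View pics/w4c.png

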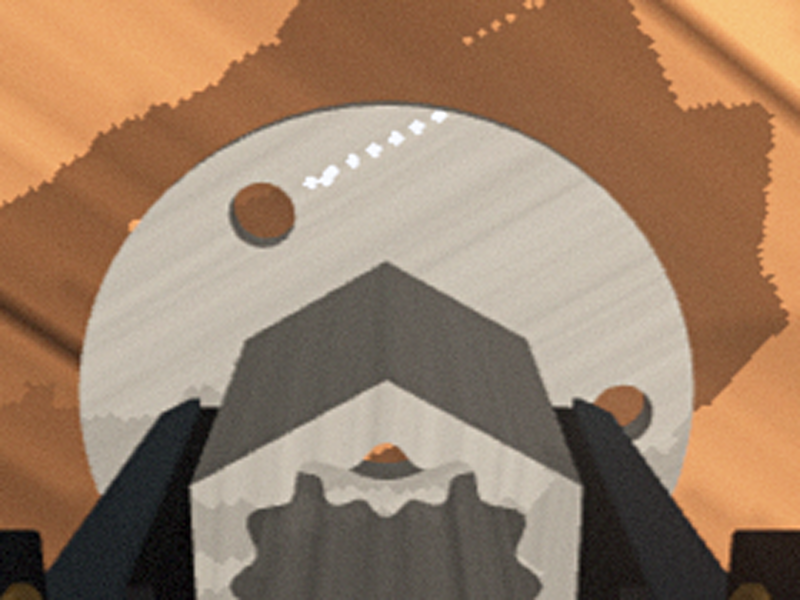

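Held mould is level. Its holes are at crop (262,214) and (≈622,411), and the front tube edge is at x=388.

```bash
python3 - <<'E'
from h import *;from bench import bot
c=bot.read_camera("wrist");v=np.load("w4pose.npy");pose=(v[:3],v[3:]);sc=800/280
f=lambda p:np.array([[180+(x+.5)/sc-.5,130+(y+.5)/sc-.5] for x,y in p])
z=v[2]-42.2
H=ray(c,f([(262,214),(622,411)]),z+8,pose)[:,:2];d=H[1]-H[0]
print(H,np.linalg.norm(d));b=np.degrees(np.arctan2(d[1],d[0]))+90
u=np.array([np.cos(np.radians(b)),np.sin(np.radians(b))]);ce=H.mean(0)-23*u
print("yaw",b+60,"c",ce,"rel tcp",ce-v[:2])
# flange front edge + left/right extents
E=ray(c,f([(386,103),(79,385),(693,385)]),z+8,pose)[:,:2];print(E-v[:2],np.linalg.norm(E-v[:2],axis=1))
x=np.array([np.cos(np.radians(36.04)),np.sin(np.radians(36.04))]);print("front edge along x",(E[0]-v[:2])@x)
Ev=ray(c,f([(387,262)]),z+72,pose)[:,:2];print("tube vertex x",(Ev-v[:2])@x, 27/np.cos(np.pi/6))
E
python3 off.py 442.5 133.3 152 36.1
```

```text
[[ 507.85685269 -131.61011163]
 [ 516.80004855 -210.5213435 ]] 79.41639168063556
yaw 66.46587684152591 c [ 489.47475135 -173.65579115] rel tcp [ 0.936736   -0.07470733]
[[ 49.26906274  35.36380341]
 [-29.62037271  51.70910461]
 [ 40.55588791 -44.59728579]] [60.64683944 59.5919288  60.28016211]
front edge along x 60.64557223622848
tube vertex x [47.81323488] 31.17691453623979
t 5.6833 pos [ 488.4 -173.5  150.7] yaw 36.04 F [-0.9 -0.5 -6.5] w 53.9
offset [ 0.1434 -0.2751 -0.0008] turn -0.06
```

>>> move_arm(moves=[{"fingers": 0.045,"offset": [0.01,-0.02,0],"turn": 0},{"fingers": 0.045,"offset": [0.025,-0.05,0],"turn": 0},{"fingers": 0.045,"offset": [0.043,-0.083,0],"turn": 0},{"fingers": 0.045,"offset": [0.06,-0.116,0],"turn": 0},{"fingers": 0.045,"offset": [0.078,-0.15,0],"turn": 0},{"fingers": 0.045,"offset": [0.095,-0.182,0],"turn": 0},{"fingers": 0.045,"offset": [0.112,-0.215,0],"turn": 0},{"fingers": 0.045,"offset": [0.127,-0.244,0],"turn": 0}])

```text
time: 6.35
position: [447.0, 100.0, 151.1]
tcp_rot: [-2.987, -0.972, 0.003]
contact_force: [0.6, 0.1, -6.3]
grip_width: 54.0
```

```bash
python3 off.py 442.2 133.1 130 36.15
```

```text
t 6.35 pos [447.  100.  151.1] yaw 36.05 F [ 0.6  0.1 -6.3] w 54.0
offset [ 0.0156 -0.0295  0.0211] turn -0.1
```

>>> move_arm(moves=[{"fingers": 0.045,"offset": [0.01,-0.019,0.005],"turn": 0},{"fingers": 0.045,"offset": [0.0155,-0.0295,0.015],"turn": 0},{"fingers": 0.045,"offset": [0.0155,-0.0295,0.02],"turn": 0},{"fingers": 0.045,"offset": [0.0155,-0.0295,0.02],"turn": 0},{"fingers": 0.045,"offset": [0.0155,-0.0295,0.02],"turn": 0},{"fingers": 0.045,"offset": [0.0155,-0.0295,0.02],"turn": 0},{"fingers": 0.045,"offset": [0.0155,-0.0295,0.02],"turn": 0},{"fingers": 0.045,"offset": [0.0155,-0.0295,0.02],"turn": 0}])

```text
time: 7.02
position: [443.9, 130.5, 132.3]
tcp_rot: [2.988, 0.97, 0.001]
contact_force: [0.5, 0.9, -5.7]
grip_width: 54.0
```

```bash
python3 off.py 442.2 133.1 108 36.15
python3 - <<'E'
from h import *;from bench import bot
s=bot.sense();c=bot.read_camera("wrist");cv2.imwrite("pics/w5.png",c["pixels"]);np.save("w5pose.npy",np.r_[s["position"],s["tcp_rot"]])
crop(c["pixels"],180,130,460,340,"w5c")
c=bot.read_camera("scene");crop(c["pixels"],320,150,480,270,"s5c")
E
python3 off.py 442.2 133.1 108 36.15
```

```text
t 7.0167 pos [443.9 130.5 132.3] yaw 35.99 F [ 0.5  0.9 -5.7] w 54.0
offset [ 0.0001 -0.0031  0.0243] turn -0.16
w5c scale 2.857142857142857
s5c scale 5.0
t 7.1167 pos [443.8 130.7 132.3] yaw 36.0 F [-0.3 -0.  -5.5] w 54.1
offset [ 0.0001 -0.0029  0.0243] turn -0.15
```

View pics/w5c.png

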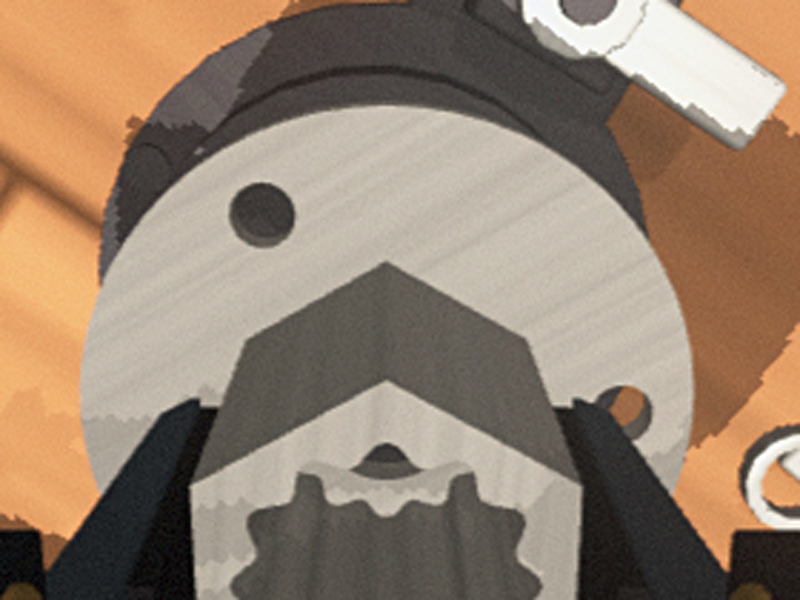

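View pics/s5c.png

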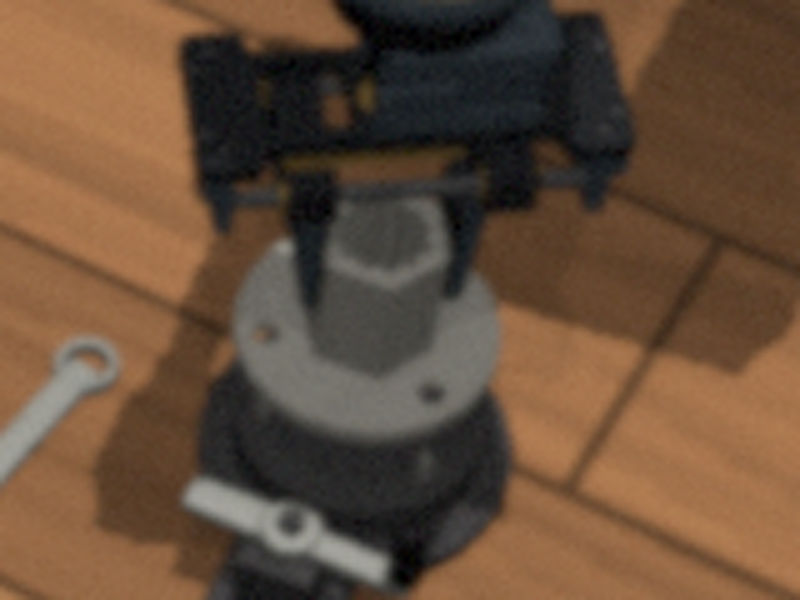

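Mould held level above the stand. I'll correct 3 mm along tool y and descend to just above the spigot.

>>> move_arm(moves=[{"fingers": 0.045,"offset": [0,-0.003,0.005],"turn": 0},{"fingers": 0.045,"offset": [0,-0.003,0.015],"turn": 0},{"fingers": 0.045,"offset": [0,-0.003,0.022],"turn": 0},{"fingers": 0.045,"offset": [0,-0.003,0.022],"turn": 0},{"fingers": 0.045,"offset": [0,-0.003,0.022],"turn": 0},{"fingers": 0.045,"offset": [0,-0.003,0.022],"turn": 0},{"fingers": 0.045,"offset": [0,-0.003,0.022],"turn": 0}])

```text
time: 7.7
position: [442.1, 133.5, 110.4]
tcp_rot: [2.987, 0.972, 0.001]
contact_force: [0.5, -0.8, -6.8]
grip_width: 53.9
```

```bash
python3 off.py 442.2 133.1 95 36.15
python3 - <<'E'
from h import *;from bench import bot
s=bot.sense();c=bot.read_camera("wrist");cv2.imwrite("pics/w6.png",c["pixels"])
crop(c["pixels"],180,130,460,340,"w6c")
E
python3 off.py 442.2 133.1 95 36.15
```

```text
t 7.7 pos [442.1 133.5 110.4] yaw 36.04 F [ 0.5 -0.8 -6.8] w 53.9
offset [-0.0001  0.0004  0.0154] turn -0.11
w6c scale 2.857142857142857
t 7.75 pos [442.1 133.5 110.4] yaw 36.05 F [ 0.1  0.6 -6.8] w 54.4
offset [-0.0002  0.0004  0.0154] turn -0.1
```

View pics/w6c.png

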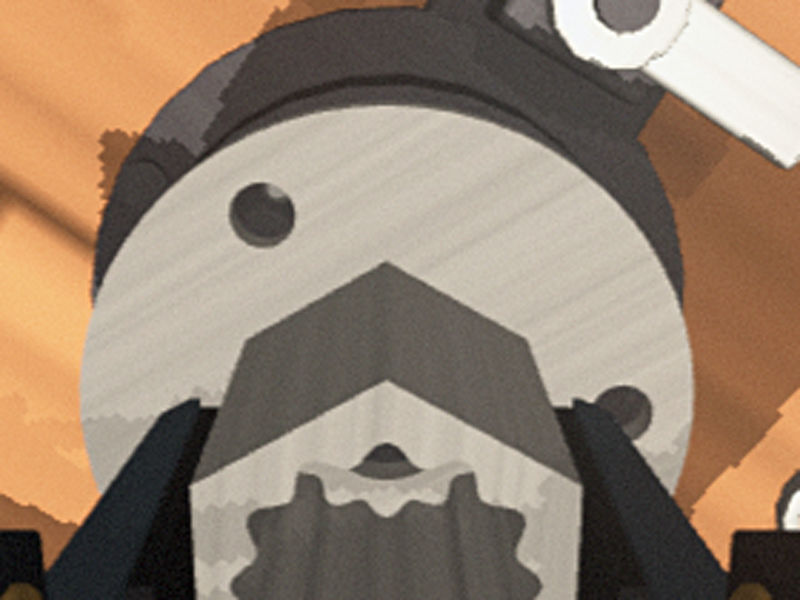

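Stud tip is appearing inside the first hole at (270,192). Lowering over the spigot.

>>> move_arm(moves=[{"fingers": 0.045,"offset": [0,0,0.004],"turn": 0},{"fingers": 0.045,"offset": [0,0,0.008],"turn": 0},{"fingers": 0.045,"offset": [0,0,0.012],"turn": 0},{"fingers": 0.045,"offset": [0,0,0.014],"turn": 0},{"fingers": 0.045,"offset": [0,0,0.014],"turn": 0},{"fingers": 0.045,"offset": [0,0,0.014],"turn": 0}])

```text
time: 8.25
position: [441.7, 133.5, 95.9]
tcp_rot: [-2.987, -0.972, 0.001]
contact_force: [0.4, -0.4, -6.4]
grip_width: 53.8
```

```bash
python3 off.py 442.2 133.1 78.2 36.15
python3 - <<'E'
from h import *;from bench import bot
s=bot.sense();c=bot.read_camera("wrist");cv2.imwrite("pics/w7.png",c["pixels"])
crop(c["pixels"],180,130,460,340,"w7c")
E
```

```text
t 8.25 pos [441.7 133.5  95.9] yaw 36.04 F [ 0.4 -0.4 -6.4] w 53.8
offset [0.0002 0.0006 0.0177] turn -0.11
w7c scale 2.857142857142857
```

View pics/w7c.png

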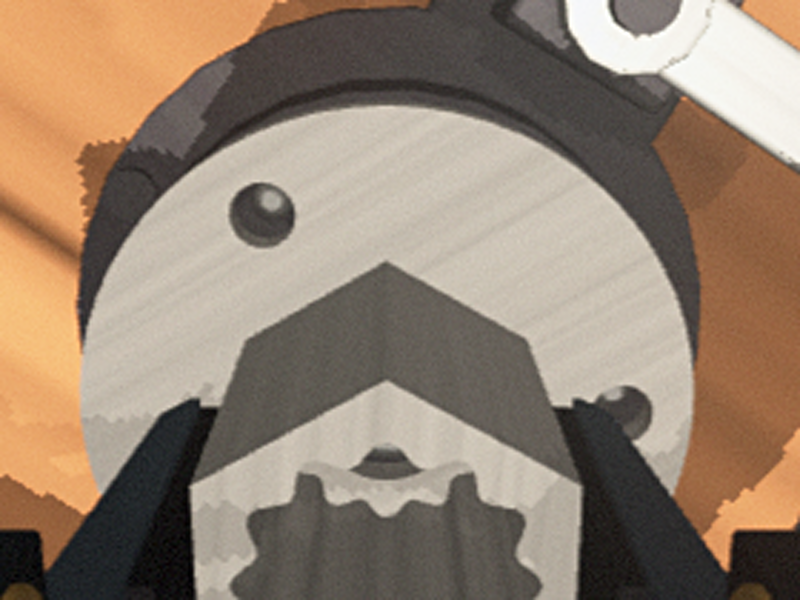

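No contact force and the stud tips are within the holes. Continuing.

>>> move_arm(moves=[{"fingers": 0.045,"offset": [0.0003,0,0.003],"turn": 0},{"fingers": 0.045,"offset": [0.0003,0,0.006],"turn": 0},{"fingers": 0.045,"offset": [0.0003,0,0.009],"turn": 0},{"fingers": 0.045,"offset": [0.0003,0,0.01],"turn": 0},{"fingers": 0.045,"offset": [0.0003,0,0.01],"turn": 0},{"fingers": 0.045,"offset": [0.0003,0,0.01],"turn": 0}])

```text
time: 8.8
position: [442.0, 133.6, 86.0]
tcp_rot: [-2.987, -0.972, 0.0]
contact_force: [-0.1, 0.7, -6.2]
grip_width: 54.0
```

```bash
python3 off.py 442.2 133.1 78.2 36.15
python3 - <<'E'
from h import *;from bench import bot
s=bot.sense();c=bot.read_camera("wrist");cv2.imwrite("pics/w8.png",c["pixels"])
crop(c["pixels"],180,130,460,340,"w8c")
E
```

```text
t 8.8 pos [442.  133.6  86. ] yaw 36.04 F [-0.1  0.7 -6.2] w 54.0
offset [-0.0002  0.0005  0.0078] turn -0.11
w8c scale 2.857142857142857
```

View pics/w8c.png

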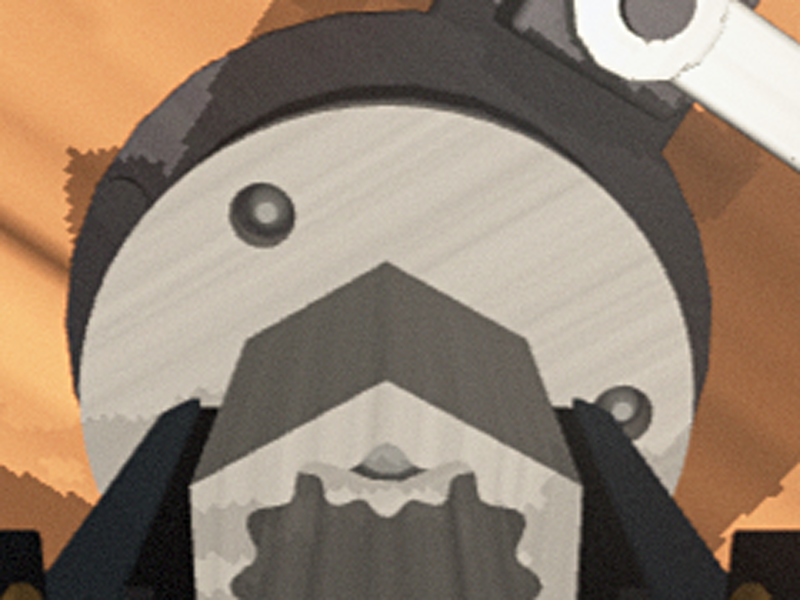

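Studs are centred in both visible holes and no force has built up. Lowering the last 8 mm.

>>> move_arm(moves=[{"fingers": 0.045,"offset": [0,0,0.003],"turn": 0},{"fingers": 0.045,"offset": [0,0,0.005],"turn": 0},{"fingers": 0.045,"offset": [0,0,0.0065],"turn": 0},{"fingers": 0.045,"offset": [0,0,0.0075],"turn": 0},{"fingers": 0.045,"offset": [0,0,0.0075],"turn": 0},{"fingers": 0.045,"offset": [0,0,0.0075],"turn": 0}])

```text
time: 9.35
position: [442.0, 133.7, 78.5]
tcp_rot: [-2.987, -0.972, 0.0]
contact_force: [0.1, -1.0, -5.9]
grip_width: 53.7
```

```bash
python3 off.py 442.2 133.1 78.2 36.15
```

```text
t 9.35 pos [442.  133.7  78.5] yaw 36.04 F [ 0.1 -1.  -5.9] w 53.7
offset [-0.0002  0.0006  0.0003] turn -0.11
```

>>> move_arm(moves=[{"fingers": 0.045,"offset": [0,0,0.0005],"turn": 0},{"fingers": 0.045,"offset": [0,0,0.001],"turn": 0},{"fingers": 0.045,"offset": [0,0,0.001],"turn": 0},{"fingers": 0.045,"offset": [0,0,0.001],"turn": 0}])

```text
time: 9.68
position: [442.2, 133.7, 78.2]
tcp_rot: [2.987, 0.972, 0.001]
contact_force: [-4.1, -2.5, 10.0]
grip_width: 53.7
```

Contact at z=78.2, exactly as predicted for seated. Releasing and rising.

>>> move_arm(moves=[{"fingers": 0.06,"offset": [0,0,0],"turn": 0},{"fingers": 0.091,"offset": [0,0,0],"turn": 0},{"fingers": 0.091,"offset": [0,0,0],"turn": 0},{"fingers": 0.091,"offset": [0,0,0],"turn": 0},{"fingers": 0.091,"offset": [0,0,0],"turn": 0},{"fingers": 0.091,"offset": [0,0,0],"turn": 0}])

```text
time: 10.18
position: [442.1, 133.7, 77.6]
tcp_rot: [-2.987, -0.972, -0.0]
contact_force: [-0.2, -0.2, 0.4]
grip_width: 89.8
```

>>> move_arm(moves=[{"fingers": 0.091,"offset": [0,0,-0.02],"turn": 0},{"fingers": 0.091,"offset": [0,0,-0.05],"turn": 0},{"fingers": 0.091,"offset": [0,0,-0.08],"turn": 0},{"fingers": 0.091,"offset": [0,0,-0.11],"turn": 0},{"fingers": 0.091,"offset": [0,0,-0.135],"turn": 0},{"fingers": 0.091,"offset": [0,0,-0.135],"turn": 0},{"fingers": 0.091,"offset": [0,0,-0.135],"turn": 0},{"fingers": 0.091,"offset": [0,0,-0.135],"turn": 0}])

```text
time: 10.85
position: [441.6, 133.6, 212.0]
tcp_rot: [-2.987, -0.972, 0.001]
contact_force: [0.2, 0.7, -0.3]
grip_width: 90.9
```

```bash
python3 - <<'E'
from h import *;from bench import bot
s=bot.sense();c=bot.read_camera("wrist");cv2.imwrite("pics/w9.png",c["pixels"]);np.save("w9pose.npy",np.r_[s["position"],s["tcp_rot"]])
c=bot.read_camera("scene");crop(c["pixels"],320,150,480,290,"s9c")
E
python3 off.py 529.5 197 130 36
```

```text
s9c scale 4.285714285714286
t 10.95 pos [441.4 133.5 211.5] yaw 36.04 F [ 0.7 -0.1  0.5] w 91.2
offset [0.1088 0.0006 0.0813] turn 0.04
```

View pics/w9.png

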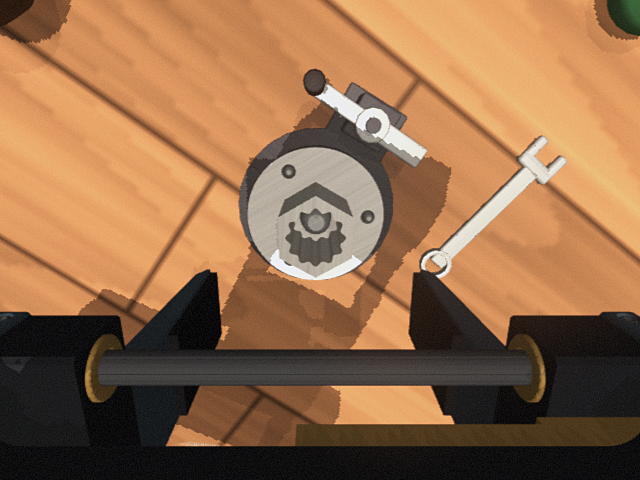

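View pics/s9c.png

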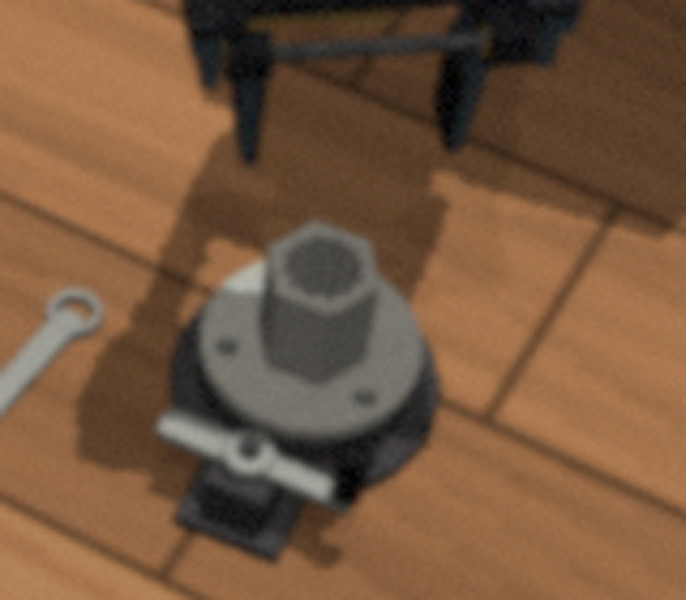

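The flange is flat on the stand with studs in its holes, and hub and mould line up. The post is at (314,81) in the wrist view. I'll move above the post with the fingers half open.

>>> move_arm(moves=[{"fingers": 0.05,"offset": [0.03,0,0],"turn": 0},{"fingers": 0.05,"offset": [0.06,0,0.02],"turn": 0},{"fingers": 0.05,"offset": [0.09,0,0.05],"turn": 0},{"fingers": 0.05,"offset": [0.108,0.0005,0.08],"turn": 0},{"fingers": 0.05,"offset": [0.108,0.0005,0.08],"turn": 0},{"fingers": 0.05,"offset": [0.108,0.0005,0.08],"turn": 0},{"fingers": 0.05,"offset": [0.108,0.0005,0.08],"turn": 0},{"fingers": 0.05,"offset": [0.108,0.0005,0.08],"turn": 0}])

```text
time: 11.62
position: [529.4, 196.5, 133.4]
tcp_rot: [2.988, 0.972, 0.001]
contact_force: [-0.1, -0.1, -0.3]
grip_width: 50.1
```

```bash
python3 - <<'E'
from h import *;from bench import bot
s=bot.sense();c=bot.read_camera("wrist");cv2.imwrite("pics/w10.png",c["pixels"]);print(proj(c,[[529.5,197,94]],(s["position"],s["tcp_rot"])))
E
python3 off.py 529 196.7 66 36
```

```text
[[313.35170546 271.33423107]]
t 11.6667 pos [529.6 196.5 133.7] yaw 36.02 F [-0.3 -0.2  0.1] w 49.7
offset [-0.0005 -0.0006  0.0677] turn 0.02
```

View pics/w10.png

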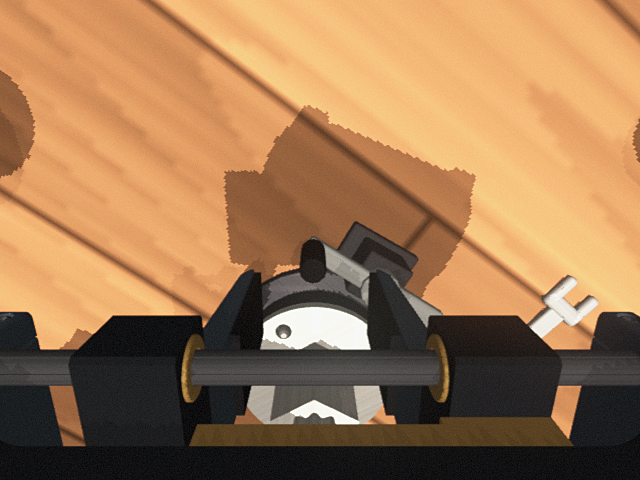

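The post, at (314,245–280), is centred between the fingers where predicted. Descending and gripping lightly.

>>> move_arm(moves=[{"fingers": 0.05,"offset": [0,0,0.02],"turn": 0},{"fingers": 0.05,"offset": [0,0,0.04],"turn": 0},{"fingers": 0.05,"offset": [0,0,0.055],"turn": 0},{"fingers": 0.05,"offset": [0,0,0.067],"turn": 0},{"fingers": 0.05,"offset": [0,0,0.067],"turn": 0},{"fingers": 0.05,"offset": [0,0,0.067],"turn": 0}])

```text
time: 12.17
position: [529.6, 196.6, 66.4]
tcp_rot: [2.988, 0.971, 0.0]
contact_force: [0.5, 0.8, -1.0]
grip_width: 50.2
```

>>> move_arm(moves=[{"fingers": 0.025,"offset": [0,0,0],"turn": 0},{"fingers": 0.012,"offset": [0,0,0],"turn": 0},{"fingers": 0.012,"offset": [0,0,0],"turn": 0},{"fingers": 0.012,"offset": [0,0,0],"turn": 0},{"fingers": 0.012,"offset": [0,0,0],"turn": 0},{"fingers": 0.012,"offset": [0,0,0],"turn": 0}], grip_force=8)

```text
time: 12.67
position: [529.7, 197.7, 65.9]
tcp_rot: [-2.986, -0.971, -0.001]
contact_force: [-3.1, 13.2, 2.9]
grip_width: 15.7
```

Run:
```python
from h import *;from bench import bot
s=bot.sense();R=Ro.from_rotvec(s["tcp_rot"]).as_matrix();p=s["position"];print(p,s["grip_width"],s["contact_force"])
h=np.array([532.1,142.9]);d=p[:2]-h;a0=np.degrees(np.arctan2(d[1],d[0]));print("r",np.hypot(*d),"a",a0)
r=55
for a in list(np.arange(a0,6.15,-6.0))+[8,6.15,4]:
    q=np.r_[h+r*np.array([np.cos(np.radians(a)),np.sin(np.radians(a))]),p[2]]
    print(round(a,1),(R.T@(q-p)/1000).round(4)[:2])
```

```text
[529.66734766 197.70040462  65.93601365] 15.693080605770259 [-3.06413891 13.19430989  2.91704473]
r 54.85437215161905 a 92.54175617680211
92.5 [ 0.0001 -0.0001]
86.5 [0.0047 0.0033]
80.5 [0.009  0.0072]
74.5 [0.0128 0.0115]
68.5 [0.0161 0.0162]
62.5 [0.019  0.0212]
56.5 [0.0213 0.0265]
50.5 [0.023 0.032]
44.5 [0.0241 0.0376]
38.5 [0.0247 0.0433]
32.5 [0.0246 0.0491]
26.5 [0.024  0.0548]
20.5 [0.0228 0.0604]
14.5 [0.0209 0.0659]
8.5 [0.0185 0.0711]
8 [0.0183 0.0716]
6.2 [0.0174 0.0731]
4 [0.0164 0.0749]
```

>>> move_arm(moves=[{"fingers": 0.012,"offset": [0.005,0.003,0],"turn": 0},{"fingers": 0.012,"offset": [0.009,0.007,0],"turn": 0},{"fingers": 0.012,"offset": [0.013,0.0115,0],"turn": 0},{"fingers": 0.012,"offset": [0.016,0.016,0],"turn": 0},{"fingers": 0.012,"offset": [0.019,0.021,0],"turn": 0},{"fingers": 0.012,"offset": [0.0215,0.0265,0],"turn": 0},{"fingers": 0.012,"offset": [0.023,0.032,0],"turn": 0},{"fingers": 0.012,"offset": [0.024,0.0375,0],"turn": 0}])

```text
time: 13.33
position: [571.7, 181.3, 65.8]
tcp_rot: [-2.987, -0.972, -0.002]
contact_force: [0.4, 6.4, 0.2]
grip_width: 15.9
```

```bash
cat > arc.py <<'E'
from h import *;from bench import bot
s=bot.sense();R=Ro.from_rotvec(s["tcp_rot"]).as_matrix();p=s["position"];print(p,s["grip_width"],s["contact_force"],s["time"])
h=np.array([532.1,142.9]);d=p[:2]-h;a0=np.degrees(np.arctan2(d[1],d[0]));print("r",np.hypot(*d),"a",a0)
for a in list(np.arange(a0,6.15,-6.0))+[6.15,4]:
    q=np.r_[h+55*np.array([np.cos(np.radians(a)),np.sin(np.radians(a))]),p[2]]
    print(round(a,1),(R.T@(q-p)/1000).round(4)[:2])
E
python3 arc.py
```

```text
[571.72642054 181.33967489  65.79900183] 15.910961003434885 [0.39788474 6.35134443 0.20302819] 13.3333
r 55.20744343450536 a 44.1290677458617
44.1 [-0.0002  0.    ]
38.1 [0.0003 0.0058]
32.1 [0.0002 0.0115]
26.1 [-0.0005  0.0172]
20.1 [-0.0018  0.0228]
14.1 [-0.0036  0.0283]
8.1 [-0.0061  0.0335]
6.2 [-0.007   0.0352]
4 [-0.008   0.0369]
```

Following the arc: r = 55.2, now at 44°. Continuing to the stop.

>>> move_arm(moves=[{"fingers": 0.012,"offset": [0.0003,0.006,0],"turn": 0},{"fingers": 0.012,"offset": [0.0002,0.0115,0],"turn": 0},{"fingers": 0.012,"offset": [-0.0005,0.017,0],"turn": 0},{"fingers": 0.012,"offset": [-0.002,0.023,0],"turn": 0},{"fingers": 0.012,"offset": [-0.0036,0.028,0],"turn": 0},{"fingers": 0.012,"offset": [-0.006,0.0335,0],"turn": 0},{"fingers": 0.012,"offset": [-0.007,0.035,0],"turn": 0},{"fingers": 0.012,"offset": [-0.007,0.035,0],"turn": 0}])

```text
time: 14.0
position: [586.4, 148.2, 65.7]
tcp_rot: [-2.987, -0.971, -0.001]
contact_force: [2.4, 5.2, -0.3]
grip_width: 15.2
```

```bash
python3 arc.py
```

```text
[586.40004621 148.17709539  65.71962879] 15.243184935404013 [ 2.41548017  5.19688471 -0.25604749] 14.0
r 54.55586819536296 a 5.550801242979816
6.2 [ 0.0007 -0.0003]
4 [-0.0004  0.0015]
```

>>> move_arm(moves=[{"fingers": 0.012,"offset": [-0.001,0.0015,0],"turn": 0},{"fingers": 0.012,"offset": [-0.001,0.0015,0],"turn": 0},{"fingers": 0.012,"offset": [-0.001,0.0015,0],"turn": 0}])

```text
time: 14.25
position: [586.1, 147.7, 65.7]
tcp_rot: [-2.986, -0.971, -0.001]
contact_force: [-0.1, 16.4, -0.4]
grip_width: 15.3
```

```bash
python3 arc.py
```

```text
[586.12960815 147.72294106  65.70185691] 15.323706115111179 [-0.08125729 16.40169054 -0.38539253] 14.25
r 54.24444042674907 a 5.1009752631481335
6.2 [ 0.0012 -0.0005]
4 [0.0001 0.0013]
```

The force climbs with almost no motion, so the lever is at its stop. Releasing gently and rising.

>>> move_arm(moves=[{"fingers": 0.02,"offset": [0.001,-0.0015,0],"turn": 0},{"fingers": 0.035,"offset": [0.001,-0.0015,0],"turn": 0},{"fingers": 0.05,"offset": [0.001,-0.0015,0],"turn": 0},{"fingers": 0.05,"offset": [0.001,-0.0015,0],"turn": 0},{"fingers": 0.05,"offset": [0.001,-0.0015,0],"turn": 0}])

```text
time: 14.67
position: [586.0, 147.9, 65.6]
tcp_rot: [2.987, 0.972, -0.0]
contact_force: [0.3, 0.3, 0.2]
grip_width: 44.2
```

>>> move_arm(moves=[{"fingers": 0.05,"offset": [0,0,-0.02],"turn": 0},{"fingers": 0.05,"offset": [0,0,-0.05],"turn": 0},{"fingers": 0.05,"offset": [0,0,-0.08],"turn": 0},{"fingers": 0.05,"offset": [-0.03,0,-0.11],"turn": 0},{"fingers": 0.05,"offset": [-0.06,0,-0.14],"turn": 0},{"fingers": 0.05,"offset": [-0.09,0,-0.15],"turn": 0},{"fingers": 0.05,"offset": [-0.1,0,-0.15],"turn": 0},{"fingers": 0.05,"offset": [-0.1,0,-0.15],"turn": 0}])

```text
time: 15.33
position: [503.7, 88.2, 216.4]
tcp_rot: [2.988, 0.97, 0.001]
contact_force: [0.7, 0.8, 0.5]
grip_width: 50.1
```

>>> move_arm(moves=[{"fingers": 0.05,"offset": [0,0,0],"turn": 0},{"fingers": 0.05,"offset": [0,0,0],"turn": 0},{"fingers": 0.05,"offset": [0,0,0],"turn": 0}])

```text
time: 15.58
position: [505.9, 89.8, 214.8]
tcp_rot: [-2.987, -0.972, 0.001]
contact_force: [0.1, 0.1, 0.1]
grip_width: 49.9
```

Run:
```python
from h import *;from bench import bot
s=bot.sense();c=bot.read_camera("wrist");cv2.imwrite("pics/w11.png",c["pixels"]);print(s["position"],s["contact_force"],s["time"])
pose=(s["position"],s["tcp_rot"]);np.save("w11pose.npy",np.r_[pose])
print(proj(c,[[586.8,148.8,94],[532.1,142.9,54],[442.5,133.3,44]],pose))
c=bot.read_camera("scene");cv2.imwrite("pics/s11.png",c["pixels"])
```

```text
[505.87752211  89.80806204 214.84278795] [0.08883108 0.09773481 0.09525984] 15.5833
[[314.26468726  93.47873326]
 [281.23505768 157.7687021 ]
 [234.90700247 243.95841185]]
```

View pics/w11.png

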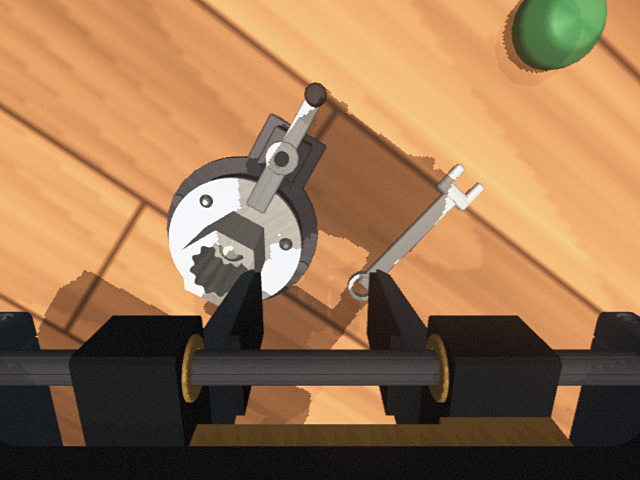

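View pics/s11.png

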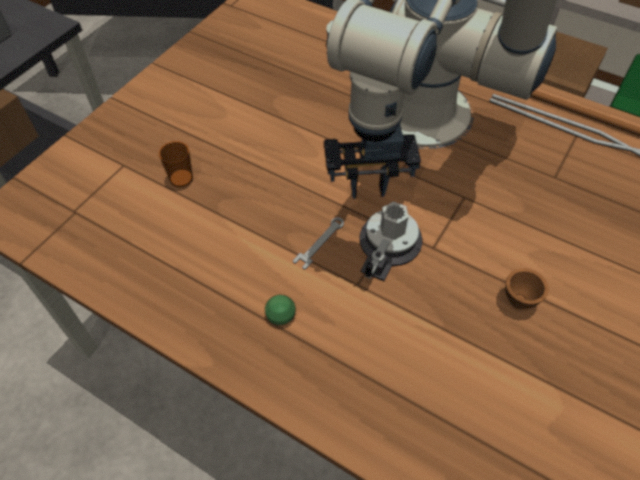

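The wrist view puts the post at (315,95) and the hinge at (283,158); a shut lever was predicted at (314,93) and (281,158). The blade lies over the flange at (260,205), the studs are in their holes, the bystanders have not moved and the robot is clear of everything.

```bash
python3 -c "
from bench import bot
print(bot.sign_off())"
```

```text
the job is handed in; nothing more can be done
None
```

The mould is seated on the stand, the clamp lever is swung shut and released, and the job was handed in at about 15.7 s. No verdict was reported.

**Mould:** I gripped it on two opposite flats at 53.6 mm opening and lowered it in steps. Both studs in view were centred in their holes on the way down. First contact came with the tool at z = 78.2 mm, exactly the height calculated for a fully seated flange. I did not see the third stud's hole clearly, because the tube hid it.

**Clamp:** I gripped the post lightly and followed its arc to the stop, where the force rose to about 16 N with almost no movement. After letting go, the wrist view showed the post within about 2 px of where a shut lever should be, with the blade over the flange.

**Bystanders:** In the last scene picture they looked to be in their starting places. The contact force read about 0 N, with the gripper well above everything.

**Disagreement:** The top and wrist cameras differed by about 1.6 mm on the hub position and about 4 mm on the post. I used the wrist values for placing, and they held.

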